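Put the wrench sockets back in their cups

ROBOT

A 7-joint arm with a two-finger parallel gripper is mounted at the origin on the work surface. World frame = base frame: x ahead of the robot, y to its left, z up, the work surface at z = 0. Lengths are in m, angles in rad, forces in N, time in s.
With the tool pointing down it reaches from about 0.4 to 0.9 m from the base axis. Payload 5.5 kg.
Tool frame: the origin (TCP) lies at the very end of the fingers, on their centre line; the grasp point (between the pads) lies 19 mm behind it; z points along the fingers, y is the line along which they close (so a half turn about z gives the same grasp; the last joint's range is limited). The gripper opens to 92 mm and grips with 3 to 60 N. Pads are 19 mm wide; open, the fingers measure 130 mm over their backs; the gripper's body (75 mm by 190 mm) begins 47 mm behind the grasp point.
Start: joints at [-0.876, 0.501, -0.427, 1.55, 0.221, 1.138, -0.21], TCP at [0.272, 0.59, 0.227] pointing down, gripper open.
Joint ranges: [-2.88, 2.88], [-0.31, 2.03], [-1.54, 1.56], [0.2, 2.42], [-1.41, 4.55], [0.19, 2.02], [-2.57, 2.57]. Speed limits (rad/s): [2.57, 2.57, 3.14, 3.14, 3.14, 3.14, 3.14].

INTERFACE

Orientations are given as a 3x3 rotation matrix whose columns are the frame's x, y, z axes.
In Python, from plant import r, vision gives the robot as it stands.
- The arm moves only by the tool carry_out, never from a script. Its argument "moves" is a list that holds one entry, the list of rows, each a list of 7 numbers: the turn, a rotation vector about the tool's x, y, z in normalised numbers (1 is 180 degrees), then the shift along the tool's x, y, z in a scale on which 1.0 is 1 m, then the finger opening in m, from 0 to 0.0918. A call has 1 to 20 rows; each row is the pose to reach, as a shift and turn from the pose commanded when the call began, along the tool's axes at that moment; what a row does not reach only later rows make up. A row lasts 1/10 s, in which the tool goes at most 50 mm and 8.59 degrees, less where a joint would pass 70% of its speed; a pose out of reach is approached as far as the arm can. A call with a gripper value outside its range is refused whole. The fingers move at their own pace and stop on an object; the grip force is fixed at half the most. Time passes only in rows, so rows that repeat a pose let the fingers close. It gives the time, the measured TCP pose, the force, the opening and the grip force at its end, in the units of the state.
- r.read_state(): the state, without advancing time (a new reading comes with each control period).
- vision.capture(name): name is "side" or "top" or "wrist"; returns (picture, depth): 400x640x3 uint8, red, green, blue; 400x640 float32, m along the optical axis (not along the pixel's ray), 0 where there is no reading.
- vision.camera_params(name): a dict with "fx", "fy", "cx", "cy" (pixels), "world_to_cam" (4x4, takes a point from world to camera coordinates). Camera axes: x right, y up, looking along -z (the intrinsics and any distortion apply to the point x, -y, -z); pixel columns grow to the right and rows downward; lengths in m; the calibration is good to about 2 mm. A picture is of the moment at which its call begins: read the wrist's pose just before it. camera_params takes no time and is no camera call; for the wrist camera it gives the pose at the moment of the call.
- r.job_done(): hands the job in; it is judged then, once.
The state is a dict: "time": time; "joint_pos": joint angles; "joint_velocities": joint speeds; "joint_torque": joint torques, N m; "eef_pos": TCP position; "tcp_rot": TCP orientation; "contact_force": force on the tool from outside, world axes, zero at the start; "ft_torque": the same for the moment, N m; "width": finger opening in m; "finger_force": force on a finger pad.
Only numpy, scipy, OpenCV 4.12 (cv2) and the standard library are available. Lean on these libraries where they do the work, as an engineer would, in place of code of your own. Each camera call takes 0.05 s, during which the arm holds its last target. There are 200 camera calls.

TASK

Tidy the fitter's bench: put each of the four steel wrench sockets into its own holder cup, the smallest socket in the smallest cup and so on up to the largest socket in the largest cup, each standing upright on the cup's floor. Leave the two brass pipe fittings where they are.

Things in the scene. Friction and masses are not known exactly. Their poses are not given: they have to be found in the camera images.
- socket_26: The smallest of four loose wrench sockets: a plain bright steel cylinder standing upright on the bench, 26 mm in diameter and 50 mm tall, with two dark grooves round it and a dark square drive hole drawn in its top (solid to the touch). Origin: centre of its underside; z up its axis. Under 0.9 kg.
- socket_36: The second smallest of four loose wrench sockets: a plain bright steel cylinder standing upright on the bench, 36 mm in diameter and 56 mm tall, with two dark grooves round it and a dark square drive hole drawn in its top (solid to the touch). Origin: centre of its underside; z up its axis. Under 0.9 kg.
- socket_46: The second largest of four loose wrench sockets: a plain bright steel cylinder standing upright on the bench, 46 mm in diameter and 62 mm tall, with two dark grooves round it and a dark square drive hole drawn in its top (solid to the touch). Origin: centre of its underside; z up its axis. Under 0.9 kg.
- socket_58: The largest of four loose wrench sockets: a plain bright steel cylinder standing upright on the bench, 58 mm in diameter and 68 mm tall, with two dark grooves round it and a dark square drive hole drawn in its top (solid to the touch). Origin: centre of its underside; z up its axis. Under 0.9 kg.
- cup_26: The smallest of four shallow round grey plastic holder cups, fixed to the bench, for the 26 mm socket: outside diameter 52 mm, inside diameter 42 mm, wall 5 mm, rim 14 mm above the bench, flat inner floor 4 mm above the bench (so 10 mm deep). Origin: centre of its underside, at bench height; z up.
- cup_36: The second smallest of four shallow round grey plastic holder cups, fixed to the bench, for the 36 mm socket: outside diameter 62 mm, inside diameter 52 mm, wall 5 mm, rim 14 mm above the bench, flat inner floor 4 mm above the bench (so 10 mm deep). Origin: centre of its underside, at bench height; z up.
- cup_46: The second largest of four shallow round grey plastic holder cups, fixed to the bench, for the 46 mm socket: outside diameter 72 mm, inside diameter 62 mm, wall 5 mm, rim 14 mm above the bench, flat inner floor 4 mm above the bench (so 10 mm deep). Origin: centre of its underside, at bench height; z up.
- cup_58: The largest of four shallow round grey plastic holder cups, fixed to the bench, for the 58 mm socket: outside diameter 84 mm, inside diameter 74 mm, wall 5 mm, rim 14 mm above the bench, flat inner floor 4 mm above the bench (so 10 mm deep). Origin: centre of its underside, at bench height; z up.
- nipple: Bystander: loose brass pipe nipple standing upright, 55 mm tall, threaded ends 30 mm (below) and 22 mm (above) in diameter with a 40 mm hexagon (46 mm over corners) between. Not a socket. Origin: centre of its underside; z up its axis.
- tee: Bystander: loose brass pipe tee lying on two hexagon nuts (34 mm over flats), 70 mm long along its own x, 39 mm wide, 49 mm tall at its upward branch. Not a socket. Origin: under the branch, at bench height; z up the branch.

How it is judged:
By the outcome, as a careful person would: the job done as asked, in the order asked, and still so for the second after the job is handed in, with the robot touching nothing.
It also fails if it takes over 93 s, if anything falls off the work surface, if the arm or the gripper's body presses on something with over 40 N, if the wrist force passes 120 N, or if a joint passes its speed limit or range.

## Working session

There is one attempt and no reset: what is moved stays moved. The work goes in short steps, Python scripts to look and compute and a tool call to move; the robot and the scene stay as the last step left them, time stands still between calls to the robot, and variables do not carry over. Pictures are saved under pics/ and viewed, at most 14 in all, crops included, and the job is handed in when it is done.

Besides the shell and the picture viewer there is one more tool, called after "Call:" by a JSON object that holds its "fn" and its "kwargs". carry_out: Moves the arm, as the interface text tells. Its arguments: {"type":"object","properties":{"moves":{"type":"array"}},"required":["moves"]}

```bash
ls; mkdir -p pics; python3 - <<'E'
from plant import r, vision
import cv2, numpy as np
s=r.read_state(); print(s['time'],s['eef_pos'],s['tcp_rot'],s['width'])
for n in ("top","side"):
    p,d=vision.capture(n); c=vision.camera_params(n); print(n,c)
    cv2.imwrite(f"pics/{n}0.png",p[:,:,::-1]); np.savez(f"{n}0.npz",p=p,d=d,**c)
E
```

```text
pics
0.0 [0.27175048 0.58970351 0.22566968] [[-9.08248755e-01  4.18429746e-01 -8.64457839e-04]
 [ 4.18430635e-01  9.08247077e-01 -1.74666364e-03]
 [ 5.42852814e-05 -1.94812072e-03 -9.99998101e-01]] 0.0916240134388311
top {'fx': 441.03626025297615, 'fy': 441.03626025297615, 'cx': 324.34472606584103, 'cy': 206.37883230990028, 'world_to_cam': array([[ 0.02543839, -0.99961311, -0.01124813, -0.01560731],
       [ 0.99442374,  0.0241512 ,  0.10265543, -0.54617132],
       [-0.10234406, -0.01379679,  0.99465338, -0.95165129],
       [ 0.        ,  0.        ,  0.        ,  1.        ]])}
side {'fx': 487.44233360109735, 'fy': 487.44233360109735, 'cx': 330.24383491374374, 'cy': 199.64464171626884, 'world_to_cam': array([[-0.69270815, -0.72113617, -0.01086483,  0.38562171],
       [ 0.40025589, -0.39692182,  0.82598323, -0.2536587 ],
       [-0.59995887,  0.5678166 ,  0.56358998, -0.6653816 ],
       [ 0.        ,  0.        ,  0.        ,  1.        ]])}
```

View pics/top0.png

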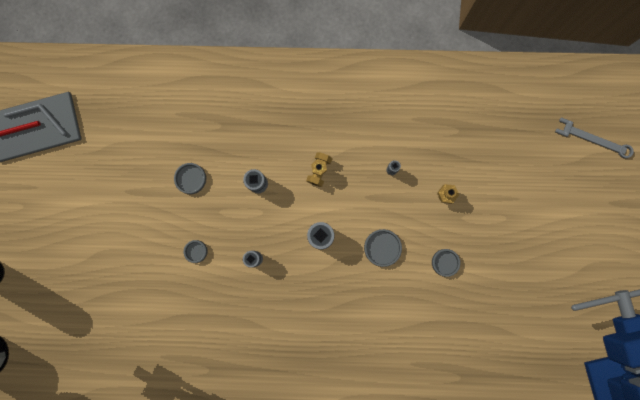

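View pics/side0.png

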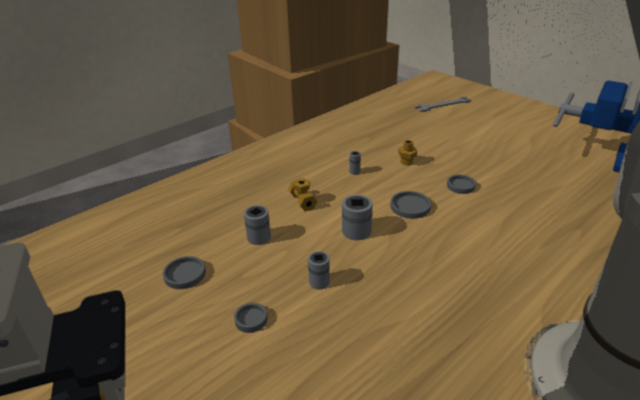

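The top view shows cups at about (191,179), (196,251), (384,248) and (446,263). The sockets are at (255,180), (252,259), (320,236) and (394,167), the tee at (319,168) and the nipple at (448,193). The side view shows the same layout, with all sockets standing.

```bash
cat > h.py <<'E'
import numpy as np, cv2
def ray(c,u,v,z):
    M=c['world_to_cam']; R=M[:3,:3]; o=-R.T@M[:3,3]
    u=np.atleast_1d(u).astype(float); v=np.atleast_1d(v).astype(float)
    d=np.stack([(u-c['cx'])/c['fx'],-(v-c['cy'])/c['fy'],-np.ones_like(u)],1)@R
    return o+d*((z-o[2])/d[:,2])[:,None]
def cloud(c,d):
    M=c['world_to_cam']; v,u=np.indices(d.shape)
    P=np.stack([(u-c['cx'])/c['fx']*d,-(v-c['cy'])/c['fy']*d,-d],-1)
    return (P-M[:3,3])@M[:3,:3]
def proj(c,P):
    q=c['world_to_cam'][:3,:3]@P+c['world_to_cam'][:3,3]
    return c['fx']*q[0]/-q[2]+c['cx'], -c['fy']*q[1]/-q[2]+c['cy']
def grey(p):
    h=cv2.cvtColor(p,cv2.COLOR_RGB2HSV); m=(h[...,1]<70).astype(np.uint8)
    return cv2.morphologyEx(m,cv2.MORPH_CLOSE,np.ones((3,3),np.uint8))
E
cat > m.py <<'E'
from h import *
for n in ("top","side"):
    c=np.load(n+"0.npz"); p,d=c['p'],c['d']; W=cloud(c,d); m=grey(p)
    N,L,S,C=cv2.connectedComponentsWithStats(m)
    for i in range(1,N):
        if not 60<S[i,4]<2500: continue
        k=L==i; P=W[k]; P=P[d[k]>0]
        if len(P)<20: continue
        zt=np.percentile(P[:,2],97)
        if not (.3<np.hypot(*P[:,:2].mean(0))<1.1) or zt>.1: continue
        z=.014 if zt<.03 else min([.05,.056,.062,.068],key=lambda a:abs(a-zt))
        if zt<.03:
            cn=max(cv2.findContours(k.astype(np.uint8),0,1)[0],key=len)[:,0]
            X=ray(c,cn[:,0],cn[:,1],z)
        else:
            X=P[P[:,2]>zt-.006]
        (cx,cy),rad=cv2.minEnclosingCircle(X[:,:2].astype(np.float32))
        print(n,C[i].round(),S[i,4],"zt %.4f"%zt,"c %.4f %.4f diam %.4f"%(cx,cy,2*rad),X[:,:2].mean(0).round(4))
E
python3 m.py
```

```text
top [594. 139.] 728 zt 0.0095 c 0.7181 -0.6125 diam 0.1813 [ 0.7195 -0.6057]
top [393. 167.] 157 zt 0.0518 c 0.6380 -0.1535 diam 0.0255 [ 0.6373 -0.1537]
top [189. 178.] 796 zt 0.0150 c 0.6054 0.3068 diam 0.0746 [0.6051 0.3071]
top [255. 181.] 450 zt 0.0642 c 0.5985 0.1521 diam 0.0462 [0.5984 0.1521]
top [320. 235.] 603 zt 0.0707 c 0.4808 0.0041 diam 0.0575 [0.4807 0.0044]
top [383. 248.] 1130 zt 0.0149 c 0.4590 -0.1340 diam 0.0848 [ 0.4586 -0.1343]
top [195. 251.] 435 zt 0.0157 c 0.4400 0.2852 diam 0.0535 [0.4402 0.2854]
top [446. 262.] 636 zt 0.0148 c 0.4303 -0.2744 diam 0.0636 [ 0.4301 -0.2744]
top [252. 259.] 271 zt 0.0583 c 0.4272 0.1522 diam 0.0358 [0.4275 0.1521]
side [441. 104.] 240 zt 0.0113 c 0.7061 -0.6030 diam 0.1817 [ 0.7122 -0.6003]
side [355. 162.] 220 zt 0.0525 c 0.6366 -0.1541 diam 0.0251 [ 0.6344 -0.1527]
side [461. 183.] 432 zt 0.0161 c 0.4261 -0.2705 diam 0.0773 [ 0.4259 -0.2706]
side [410. 204.] 882 zt 0.0159 c 0.4538 -0.1312 diam 0.0972 [ 0.4541 -0.1301]
side [356. 217.] 1234 zt 0.0703 c 0.4781 0.0026 diam 0.0604 [0.4782 0.0054]
side [257. 224.] 871 zt 0.0641 c 0.5980 0.1506 diam 0.0479 [0.596  0.1523]
side [318. 270.] 725 zt 0.0581 c 0.4271 0.1511 diam 0.0359 [0.4257 0.1523]
side [184. 272.] 1081 zt 0.0154 c 0.5999 0.3063 diam 0.0831 [0.6001 0.3086]
side [250. 317.] 779 zt 0.0155 c 0.4364 0.2866 diam 0.0598 [0.4359 0.2874]
```

Detected diameters match the nominal sizes in both views. First move: go above socket_26 and turn the tool so that tool x is world y and tool y is world x.

The rows are not in the units I measure in: turns go in shares of 180 degrees. I convert before sending: 65.27 degrees is 0.3626.

Call:
{"fn": "carry_out", "kwargs": {"moves": [[[0,0,0.0222,-0.02,-0.016,0.002,0.0918],[0,0,0.0444,-0.055,-0.045,0.008,0.0918],[0,0,0.0667,-0.09,-0.073,0.014,0.0918],[0,0,0.0889,-0.125,-0.101,0.02,0.0918],[0,0,0.1111,-0.16,-0.13,0.026,0.0918],[0,0,0.1333,-0.195,-0.158,0.032,0.0918],[0,0,0.1556,-0.23,-0.187,0.038,0.0918],[0,0,0.1778,-0.265,-0.215,0.044,0.0918],[0,0,0.2,-0.3,-0.243,0.05,0.0918],[0,0,0.2222,-0.335,-0.272,0.056,0.0918],[0,0,0.2444,-0.37,-0.3,0.062,0.0918],[0,0,0.2667,-0.405,-0.329,0.068,0.0918],[0,0,0.2889,-0.44,-0.357,0.074,0.0918],[0,0,0.3111,-0.475,-0.386,0.08,0.0918],[0,0,0.3333,-0.51,-0.414,0.086,0.0918],[0,0,0.3556,-0.545,-0.442,0.092,0.0918],[0,0,0.3626,-0.58,-0.471,0.098,0.0918],[0,0,0.3626,-0.615,-0.499,0.104,0.0918],[0,0,0.3626,-0.643,-0.522,0.107,0.0918],[0,0,0.3626,-0.643,-0.522,0.107,0.0918]]]}}

```text
time: 2.1
eef_pos: [0.6376, -0.1608, 0.1186]
tcp_rot: [[0.008, 1.0, -0.0], [1.0, -0.008, -0.004], [-0.004, -0.0, -1.0]]
contact_force: [-0.3, -0.8, -0.0]
width: 0.0919
finger_force: 0.0
```

```bash
python3 - <<'E'
from plant import r, vision
import cv2
from h import *
c=vision.camera_params("wrist"); p,d=vision.capture("wrist")
np.savez("w1.npz",p=p,d=d,**c)
s=r.read_state(); print(s['time'],s['eef_pos'],s['tcp_rot'],s['joint_pos'])
W=cloud(c,d); k=(d>0)&(W[...,2]>.044)&(W[...,2]<.058)&(abs(W[...,0]-.6375)<.03)&(abs(W[...,1]+.154)<.03)
print(k.sum(),cv2.minEnclosingCircle(W[k][:,:2].astype(np.float32)),W[k].mean(0))
cv2.imwrite("pics/w1.png",p[:,:,::-1])
E
```

```text
2.15 [ 0.63700259 -0.15689063  0.11852317] [[ 0.00550808  0.99998376 -0.00146154]
 [ 0.99998362 -0.00551034 -0.00154722]
 [-0.00155525 -0.001453   -0.99999774]] [ 0.15597989  0.58950522  0.06083682  1.63289241 -0.0401697   0.92155281
  0.22538934]
1059 ((0.6387493014335632, -0.1562308520078659), 0.012985250912606716) [ 0.6387153  -0.15530132  0.05000793]
```

View pics/w1.png

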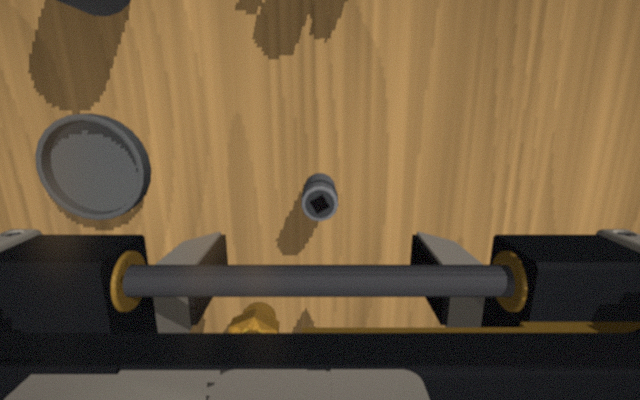

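The wrist view shows socket_26 at (320,195), midway between the fingers. Descend and grip it.

Call:
{"fn": "carry_out", "kwargs": {"moves": [[[0,0,0,0,0,0.02,0.0918],[0,0,0,0,0,0.045,0.0918],[0,0,0,0,0,0.07,0.0918],[0,0,0,0,0,0.09,0.0918],[0,0,0,0,0,0.0985,0.0918],[0,0,0,0,0,0.0985,0.0918],[0,0,0,0,0,0.0985,0.0918],[0,0,0,0,0,0.0985,0.05],[0,0,0,0,0,0.0985,0.03],[0,0,0,0,0,0.0985,0.02],[0,0,0,0,0,0.0985,0],[0,0,0,0,0,0.0985,0],[0,0,0,0,0,0.0985,0],[0,0,0,0,0,0.0985,0],[0,0,0,0,0,0.0985,0]]]}}

```text
time: 3.65
eef_pos: [0.6375, -0.1528, 0.0211]
tcp_rot: [[0.0, 1.0, -0.0], [1.0, -0.0, 0.0], [0.0, -0.0, -1.0]]
contact_force: [0.1, 0.0, 0.1]
width: 0.0327
finger_force: 0.0
```

Call:
{"fn": "carry_out", "kwargs": {"moves": [[[0,0,0,0,0,0,0],[0,0,0,0,0,0,0],[0,0,0,0,0,0,0],[0,0,0,0,0,0,0],[0,0,0,0,0,-0.01,0],[0,0,0,0,0,-0.03,0],[0,0,0,0,0,-0.055,0],[0,0,0,0,0,-0.08,0],[0,0,0,0,0,-0.09,0],[0,0,0,0,0,-0.09,0]]]}}

```text
time: 4.65
eef_pos: [0.6389, -0.1531, 0.1134]
tcp_rot: [[0.0, 1.0, 0.004], [1.0, -0.0, -0.001], [-0.001, 0.004, -1.0]]
contact_force: [0.2, -0.6, -0.7]
width: 0.0253
finger_force: 30.0
```

Call:
{"fn": "carry_out", "kwargs": {"moves": [[[0,0,0,0.01,-0.0045,0,0],[0,0,0,0.035,-0.016,0,0],[0,0,0,0.07,-0.0315,0,0],[0,0,0,0.105,-0.0475,0,0],[0,0,0,0.14,-0.063,0,0],[0,0,0,0.175,-0.079,0,0],[0,0,0,0.21,-0.0945,0,0],[0,0,0,0.245,-0.11,0,0],[0,0,0,0.28,-0.126,0,0],[0,0,0,0.315,-0.142,0,0],[0,0,0,0.35,-0.158,0,0],[0,0,0,0.385,-0.174,0,0],[0,0,0,0.415,-0.187,0,0],[0,0,0,0.433,-0.195,0,0],[0,0,0,0.439,-0.198,0,0],[0,0,0,0.439,-0.198,0,0],[0,0,0,0.439,-0.198,0.02,0],[0,0,0,0.439,-0.198,0.04,0],[0,0,0,0.439,-0.198,0.055,0],[0,0,0,0.439,-0.198,0.055,0]]]}}

```text
time: 6.65
eef_pos: [0.4385, 0.2828, 0.0538]
tcp_rot: [[0.003, 1.0, -0.004], [1.0, -0.003, -0.004], [-0.004, -0.004, -1.0]]
contact_force: [-1.2, 0.2, -1.4]
width: 0.0253
finger_force: 30.0
```

```bash
python3 - <<'E'
from plant import r, vision
import cv2
from h import *
ims=[]
for n in ("side","wrist"):
    c=vision.camera_params(n); p,d=vision.capture(n); ims.append(p[200:,:,::-1])
    np.savez(n+"2.npz",p=p,d=d,**c)
s=r.read_state(); print(s['time'],s['eef_pos'],s['tcp_rot'],s['width'],s['finger_force'])
cv2.imwrite("pics/p2.png",np.vstack(ims))
E
```

```text
6.75 [0.43989981 0.28457706 0.05592987] [[ 2.23911981e-03  9.99997106e-01 -8.80395422e-04]
 [ 9.99996657e-01 -2.24025582e-03 -1.29147354e-03]
 [-1.29344212e-03 -8.77500714e-04 -9.99998778e-01]] 0.02540467662980927 29.99263644218445
```

View pics/p2.png

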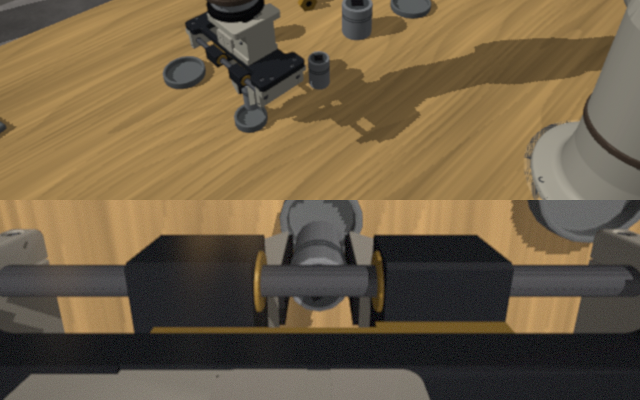

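The side view shows socket_26 above its cup, and in the wrist view the cup (column 321) and the socket (column 320) line up. Lower it, release and retreat.

Call:
{"fn": "carry_out", "kwargs": {"moves": [[[0,0,0,0,0,0.01,0],[0,0,0,0,0,0.02,0],[0,0,0,0,0,0.027,0],[0,0,0,0,0,0.03,0],[0,0,0,0,0,0.03,0],[0,0,0,0,0,0.03,0],[0,0,0,0,0,0.03,0.035],[0,0,0,0,0,0.03,0.045],[0,0,0,0,0,0.03,0.06],[0,0,0,0,0,0.03,0.06],[0,0,0,0,0,0.03,0.06],[0,0,0,0,0,0.03,0.06],[0,0,0,0,0,0.015,0.065],[0,0,0,0,0,-0.01,0.065],[0,0,0,0,0,-0.035,0.065],[0,0,0,0,0,-0.055,0.065],[0,0,0,0,0,-0.055,0.065],[0,0,0,0,0,-0.055,0.065]]]}}

```text
time: 8.55
eef_pos: [0.4397, 0.2863, 0.1114]
tcp_rot: [[0.0, 1.0, 0.001], [1.0, -0.0, 0.001], [0.001, 0.001, -1.0]]
contact_force: [-0.6, 0.1, -0.4]
width: 0.0649
finger_force: 0.0
```

Call:
{"fn": "carry_out", "kwargs": {"moves": [[[0,0,0,-0.02,-0.002,0,0.065],[0,0,0,-0.055,-0.005,0,0.065],[0,0,0,-0.09,-0.008,0,0.065],[0,0,0,-0.12,-0.011,0,0.065],[0,0,0,-0.134,-0.0123,0,0.065],[0,0,0,-0.134,-0.0123,0,0.065],[0,0,0,-0.134,-0.0123,0,0.065],[0,0,0,-0.134,-0.0123,0.025,0.065],[0,0,0,-0.134,-0.0123,0.055,0.065],[0,0,0,-0.134,-0.0123,0.08,0.065],[0,0,0,-0.134,-0.0123,0.089,0.065],[0,0,0,-0.134,-0.0123,0.089,0.065],[0,0,0,-0.134,-0.0123,0.089,0.065],[0,0,0,-0.134,-0.0123,0.089,0],[0,0,0,-0.134,-0.0123,0.089,0],[0,0,0,-0.134,-0.0123,0.089,0],[0,0,0,-0.134,-0.0123,0.089,0],[0,0,0,-0.134,-0.0123,0.089,0],[0,0,0,-0.134,-0.0123,0.089,0],[0,0,0,-0.134,-0.0123,0.089,0]]]}}

```text
time: 10.55
eef_pos: [0.4277, 0.1522, 0.0226]
tcp_rot: [[0.0, 1.0, 0.001], [1.0, -0.0, 0.0], [0.0, 0.001, -1.0]]
contact_force: [0.7, 0.3, 6.3]
width: 0.0352
finger_force: 30.0
```

Call:
{"fn": "carry_out", "kwargs": {"moves": [[[0,0,0,0,0,-0.015,0],[0,0,0,0,0,-0.045,0],[0,0,0,0,0,-0.075,0],[0,0,0,-0.01,0,-0.09,0],[0,0,0,-0.035,0,-0.09,0],[0,0,0,-0.07,0,-0.09,0],[0,0,0,-0.105,0,-0.09,0],[0,0,0,-0.14,0.001,-0.09,0],[0,0,0,-0.175,0.001,-0.09,0],[0,0,0,-0.21,0.001,-0.09,0],[0,0,0,-0.245,0.001,-0.09,0],[0,0,0,-0.28,0.002,-0.09,0],[0,0,0,-0.315,0.002,-0.09,0],[0,0,0,-0.35,0.002,-0.09,0],[0,0,0,-0.385,0.003,-0.09,0],[0,0,0,-0.412,0.003,-0.09,0],[0,0,0,-0.4265,0.003,-0.08,0],[0,0,0,-0.4265,0.003,-0.06,0],[0,0,0,-0.4265,0.003,-0.04,0],[0,0,0,-0.4265,0.003,-0.035,0]]]}}

```text
time: 12.55
eef_pos: [0.4279, -0.2731, 0.0547]
tcp_rot: [[0.001, 1.0, -0.005], [1.0, -0.001, 0.003], [0.003, -0.005, -1.0]]
contact_force: [-0.4, 0.5, -2.3]
width: 0.0356
finger_force: 30.0
```

```bash
python3 - <<'E'
from plant import r, vision
import cv2
from h import *
ims=[]
for n in ("side","wrist"):
    c=vision.camera_params(n); p,d=vision.capture(n); ims.append(p[(100 if n=="side" else 200):][:200,:,::-1])
s=r.read_state(); print(s['time'],s['eef_pos'],s['width'],s['finger_force'])
cv2.imwrite("pics/p3.png",np.vstack(ims))
E
```

```text
12.65 [ 0.4290291  -0.27356555  0.05609722] 0.035535353780173626 29.99910682439804
```

View pics/p3.png

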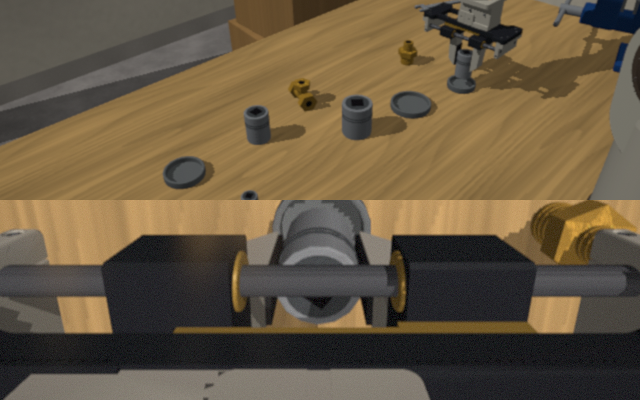

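The side view shows socket_36 above its cup at about (461,85) in the crop. The wrist view shows it centred (column 320).

Call:
{"fn": "carry_out", "kwargs": {"moves": [[[0,0,0,0,0,0.01,0],[0,0,0,0,0,0.02,0],[0,0,0,0,0,0.027,0],[0,0,0,0,0,0.03,0],[0,0,0,0,0,0.03,0],[0,0,0,0,0,0.03,0],[0,0,0,0,0,0.03,0.045],[0,0,0,0,0,0.03,0.055],[0,0,0,0,0,0.03,0.065],[0,0,0,0,0,0.03,0.07],[0,0,0,0,0,0.03,0.07],[0,0,0,0,0,0.03,0.075],[0,0,0,0,0,0.015,0.075],[0,0,0,0,0,-0.01,0.075],[0,0,0,0,0,-0.035,0.075],[0,0,0,0,0,-0.055,0.075],[0,0,0,0,0,-0.055,0.075],[0,0,0,0,0,-0.055,0.075]]]}}

```text
time: 14.45
eef_pos: [0.4304, -0.2743, 0.1124]
tcp_rot: [[0.0, 1.0, 0.001], [1.0, -0.0, -0.0], [-0.0, 0.001, -1.0]]
contact_force: [-0.1, -0.2, -0.8]
width: 0.0748
finger_force: 0.0
```

Call:
{"fn": "carry_out", "kwargs": {"moves": [[[0,0,0,0.015,0.006,0,0.08],[0,0,0,0.05,0.02,0,0.08],[0,0,0,0.085,0.034,0,0.08],[0,0,0,0.12,0.047,0,0.08],[0,0,0,0.155,0.061,0,0.08],[0,0,0,0.19,0.075,0,0.08],[0,0,0,0.225,0.089,0,0.08],[0,0,0,0.26,0.102,0,0.08],[0,0,0,0.295,0.116,0,0.08],[0,0,0,0.33,0.13,0,0.08],[0,0,0,0.365,0.144,0,0.08],[0,0,0,0.395,0.156,0,0.08],[0,0,0,0.418,0.165,0,0.08],[0,0,0,0.4264,0.168,0,0.08],[0,0,0,0.4264,0.168,0,0.08],[0,0,0,0.4264,0.168,0,0.08],[0,0,0,0.4264,0.168,0.02,0.08],[0,0,0,0.4264,0.168,0.04,0.08],[0,0,0,0.4264,0.168,0.06,0.08],[0,0,0,0.4264,0.168,0.06,0.08]]]}}

```text
time: 16.45
eef_pos: [0.5955, 0.1488, 0.0494]
tcp_rot: [[0.003, 1.0, -0.006], [1.0, -0.003, -0.003], [-0.003, -0.006, -1.0]]
contact_force: [-0.9, -0.5, -0.0]
width: 0.08
finger_force: 0.0
```

Call:
{"fn": "carry_out", "kwargs": {"moves": [[[0,0,0,0,0,0.015,0.08],[0,0,0,0,0,0.027,0.08],[0,0,0,0,0,0.027,0.08],[0,0,0,0,0,0.027,0.08],[0,0,0,0,0,0.027,0],[0,0,0,0,0,0.027,0],[0,0,0,0,0,0.027,0],[0,0,0,0,0,0.027,0],[0,0,0,0,0,0.027,0],[0,0,0,0,0,0.027,0],[0,0,0,0,0,0.027,0],[0,0,0,0,0,0.027,0],[0,0,0,0,0,0.027,0]]]}}

```text
time: 17.75
eef_pos: [0.5988, 0.1522, 0.0255]
tcp_rot: [[0.0, 1.0, 0.001], [1.0, -0.0, 0.0], [0.0, 0.001, -1.0]]
contact_force: [1.4, -0.0, 2.7]
width: 0.0456
finger_force: 30.0
```

Call:
{"fn": "carry_out", "kwargs": {"moves": [[[0,0,0,0,0,-0.015,0],[0,0,0,0,0,-0.04,0],[0,0,0,0.005,0,-0.06,0],[0,0,0,0.025,0.001,-0.06,0],[0,0,0,0.055,0.002,-0.06,0],[0,0,0,0.085,0.004,-0.06,0],[0,0,0,0.115,0.005,-0.06,0],[0,0,0,0.14,0.006,-0.06,0],[0,0,0,0.155,0.0067,-0.06,0],[0,0,0,0.155,0.0067,-0.045,0],[0,0,0,0.155,0.0067,-0.035,0],[0,0,0,0.155,0.0067,-0.035,0],[0,0,0,0.155,0.0067,-0.035,0]]]}}

```text
time: 19.05
eef_pos: [0.6048, 0.3041, 0.059]
tcp_rot: [[0.003, 1.0, -0.002], [1.0, -0.003, -0.002], [-0.002, -0.002, -1.0]]
contact_force: [-0.1, 0.3, -5.6]
width: 0.0454
finger_force: 30.0
```

```bash
python3 - <<'E'
from plant import r, vision
import cv2
from h import *
ims=[]
for n in ("side","wrist"):
    c=vision.camera_params(n); p,d=vision.capture(n); ims.append(p[(150 if n=="side" else 200):][:200,:,::-1])
s=r.read_state(); print(s['time'],s['eef_pos'],s['width'],s['finger_force'])
cv2.imwrite("pics/p4.png",np.vstack(ims))
E
```

```text
19.15 [0.60565821 0.30562139 0.060358  ] 0.04569496177290982 29.997184574604034
```

View pics/p4.png

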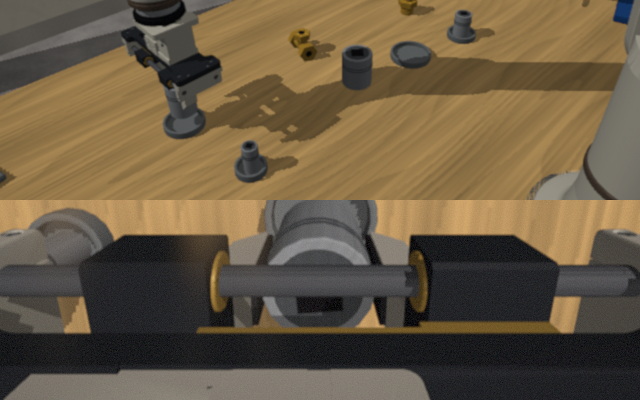

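The side view shows socket_46 over its cup near (184,125) in the crop. The two smaller sockets stand in their cups.

Call:
{"fn": "carry_out", "kwargs": {"moves": [[[0,0,0,0,0,0.01,0],[0,0,0,0,0,0.02,0],[0,0,0,0,0,0.027,0],[0,0,0,0,0,0.03,0],[0,0,0,0,0,0.03,0],[0,0,0,0,0,0.03,0],[0,0,0,0,0,0.03,0.055],[0,0,0,0,0,0.03,0.065],[0,0,0,0,0,0.03,0.075],[0,0,0,0,0,0.03,0.08],[0,0,0,0,0,0.03,0.085],[0,0,0,0,0,0.03,0.085],[0,0,0,0,0,0.015,0.085],[0,0,0,0,0,-0.01,0.085],[0,0,0,0,0,-0.035,0.0918],[0,0,0,0,0,-0.055,0.0918],[0,0,0,0,0,-0.055,0.0918],[0,0,0,0,0,-0.055,0.0918]]]}}

```text
time: 20.95
eef_pos: [0.6054, 0.3073, 0.1163]
tcp_rot: [[0.0, 1.0, 0.001], [1.0, -0.0, 0.001], [0.001, 0.001, -1.0]]
contact_force: [-0.8, -1.0, 0.8]
width: 0.0915
finger_force: 0.0
```

Call:
{"fn": "carry_out", "kwargs": {"moves": [[[0,0,0,-0.015,-0.006,0,0.0918],[0,0,0,-0.05,-0.021,0,0.0918],[0,0,0,-0.085,-0.035,0,0.0918],[0,0,0,-0.12,-0.05,0,0.0918],[0,0,0,-0.155,-0.064,0,0.0918],[0,0,0,-0.19,-0.078,0,0.0918],[0,0,0,-0.225,-0.093,0,0.0918],[0,0,0,-0.26,-0.107,0,0.0918],[0,0,0,-0.29,-0.12,0,0.0918],[0,0,0,-0.303,-0.125,0,0.0918],[0,0,0,-0.303,-0.125,0,0.0918],[0,0,0,-0.303,-0.125,0,0.0918],[0,0,0,-0.303,-0.125,0,0.0918]]]}}

```text
time: 22.25
eef_pos: [0.4807, 0.006, 0.1151]
tcp_rot: [[-0.002, 1.0, 0.0], [1.0, 0.002, 0.001], [0.001, 0.0, -1.0]]
contact_force: [0.0, 0.3, -0.8]
width: 0.0916
finger_force: 0.0
```

Call:
{"fn": "carry_out", "kwargs": {"moves": [[[0,0,0,0,0,0.015,0.0918],[0,0,0,0,0,0.04,0.0918],[0,0,0,0,0,0.065,0.0918],[0,0,0,0,0,0.085,0.0918],[0,0,0,0,0,0.09,0.0918],[0,0,0,0,0,0.09,0.0918],[0,0,0,0,0,0.09,0.0918],[0,0,0,0,0,0.09,0],[0,0,0,0,0,0.09,0],[0,0,0,0,0,0.09,0],[0,0,0,0,0,0.09,0],[0,0,0,0,0,0.09,0],[0,0,0,0,0,0.09,0],[0,0,0,0,0,0.09,0],[0,0,0,0,0,0.09,0]]]}}

```text
time: 23.75
eef_pos: [0.4807, 0.0041, 0.0256]
tcp_rot: [[0.0, 1.0, 0.001], [1.0, -0.0, 0.0], [0.0, 0.001, -1.0]]
contact_force: [1.8, 0.3, 2.9]
width: 0.0577
finger_force: 30.0
```

Call:
{"fn": "carry_out", "kwargs": {"moves": [[[0,0,0,0,0,-0.015,0],[0,0,0,0,0,-0.04,0],[0,0,0,-0.005,-0.001,-0.06,0],[0,0,0,-0.025,-0.004,-0.06,0],[0,0,0,-0.055,-0.009,-0.06,0],[0,0,0,-0.085,-0.013,-0.06,0],[0,0,0,-0.11,-0.017,-0.06,0],[0,0,0,-0.13,-0.0205,-0.06,0],[0,0,0,-0.1384,-0.0218,-0.06,0],[0,0,0,-0.1384,-0.0218,-0.045,0],[0,0,0,-0.1384,-0.0218,-0.035,0],[0,0,0,-0.1384,-0.0218,-0.035,0],[0,0,0,-0.1384,-0.0218,-0.035,0]]]}}

```text
time: 25.05
eef_pos: [0.4575, -0.1333, 0.0596]
tcp_rot: [[-0.001, 1.0, -0.002], [1.0, 0.001, 0.001], [0.001, -0.002, -1.0]]
contact_force: [0.9, -0.7, -5.6]
width: 0.0579
finger_force: 30.0
```

```bash
python3 - <<'E'
from plant import r, vision
import cv2
from h import *
ims=[]
for n in ("side","wrist"):
    c=vision.camera_params(n); p,d=vision.capture(n); ims.append(p[(100 if n=="side" else 200):][:200,:,::-1])
s=r.read_state(); print(s['time'],s['eef_pos'],s['width'],s['finger_force'])
cv2.imwrite("pics/p5.png",np.vstack(ims))
E
```

```text
25.15 [ 0.45843093 -0.13376482  0.06041827] 0.057756817176348674 29.998091161251068
```

View pics/p5.png

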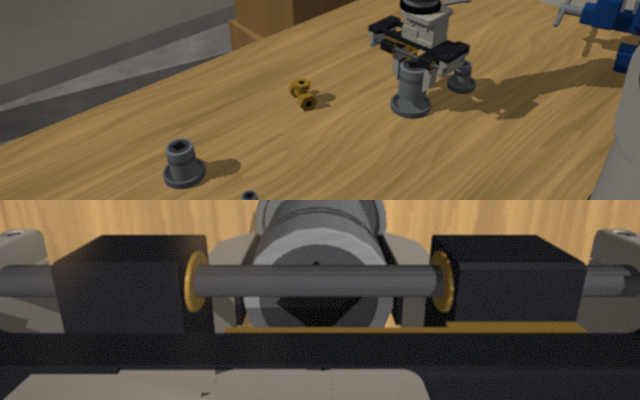

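The side view shows socket_58 over its cup at about (411,100) in the crop, and the wrist view shows it centred. Lower it, release, then clear the view.

Call:
{"fn": "carry_out", "kwargs": {"moves": [[[0,0,0,0,0,0.01,0],[0,0,0,0,0,0.02,0],[0,0,0,0,0,0.027,0],[0,0,0,0,0,0.03,0],[0,0,0,0,0,0.03,0],[0,0,0,0,0,0.03,0],[0,0,0,0,0,0.03,0.065],[0,0,0,0,0,0.03,0.075],[0,0,0,0,0,0.03,0.085],[0,0,0,0,0,0.03,0.0918],[0,0,0,0,0,0.03,0.0918],[0,0,0,0,0,0.03,0.0918],[0,0,0,0,0,0.015,0.0918],[0,0,0,0,0,-0.01,0.0918],[0,0,0,0,0,-0.035,0.0918],[0,0,0,0,0,-0.07,0.0918],[0,0,0,0,0,-0.105,0.0918],[0,0,0,0,0,-0.13,0.0918],[0,0,0,0,0,-0.13,0.0918],[0,0,0,0,0,-0.13,0.0918]]]}}

```text
time: 27.15
eef_pos: [0.4583, -0.1343, 0.1905]
tcp_rot: [[0.0, 1.0, 0.001], [1.0, -0.0, -0.0], [-0.0, 0.001, -1.0]]
contact_force: [0.5, 0.3, -0.3]
width: 0.0917
finger_force: 0.0
```

Call:
{"fn": "carry_out", "kwargs": {"moves": [[[0,0,0,0.02,0,0,0.0918],[0,0,0,0.06,0,0,0.0918],[0,0,0,0.1,0,0,0.0918],[0,0,0,0.14,0,0,0.0918],[0,0,0,0.18,0,0,0.0918],[0,0,0,0.2,0,0,0.0918],[0,0,0,0.2,0,0,0.0918],[0,0,0,0.2,0,0,0.0918]]]}}

```text
time: 27.95
eef_pos: [0.4572, 0.0653, 0.1889]
tcp_rot: [[-0.001, 1.0, -0.003], [1.0, 0.001, -0.001], [-0.001, -0.003, -1.0]]
contact_force: [-0.6, -0.3, -0.4]
width: 0.0916
finger_force: 0.0
```

```bash
python3 - <<'E'
from plant import r, vision
import cv2
from h import *
ims=[]
for n in ("top","side"):
    c=vision.camera_params(n); p,d=vision.capture(n); W=cloud(c,d)
    ims.append(p[50:330] [:,:,::-1])
    for nm,x,y,h in (("26",.44,.2853,.054),("36",.4302,-.2744,.060),("46",.6053,.307,.066),("58",.4588,-.1342,.072)):
        k=(d>0)&(abs(W[...,0]-x)<.04)&(abs(W[...,1]-y)<.04)&(W[...,2]>h-.006)&(W[...,2]<h+.012)
        if k.sum()>5:
            q,rad=cv2.minEnclosingCircle(W[k][:,:2].astype(np.float32)); print(n,nm,"ztop %.4f want %.4f"%(np.median(W[k][:,2]),h),"off mm",((np.array(q)-(x,y))*1000).round(1),rad*2)
print(r.read_state()['time'],r.read_state()['eef_pos'])
cv2.imwrite("pics/p6.png",np.vstack(ims))
E
```

```text
top 26 ztop 0.0536 want 0.0540 off mm [-0.7  1.9] 0.024171818047761917
top 36 ztop 0.0593 want 0.0600 off mm [-0.1  0.8] 0.035813115537166595
top 46 ztop 0.0654 want 0.0660 off mm [-0.2  0.4] 0.04729191213846207
top 58 ztop 0.0714 want 0.0720 off mm [-1.1  0.2] 0.05753030255436897
side 26 ztop 0.0542 want 0.0540 off mm [-1.5 -3.1] 0.028156083077192307
side 36 ztop 0.0611 want 0.0600 off mm [-0.7  0.6] 0.039333540946245193
side 46 ztop 0.0665 want 0.0660 off mm [-0.7 -1.9] 0.048581067472696304
side 58 ztop 0.0730 want 0.0720 off mm [-0.2 -1.1] 0.06139442324638367
28.05 [0.45765942 0.06407973 0.18938695]
```

View pics/p6.png

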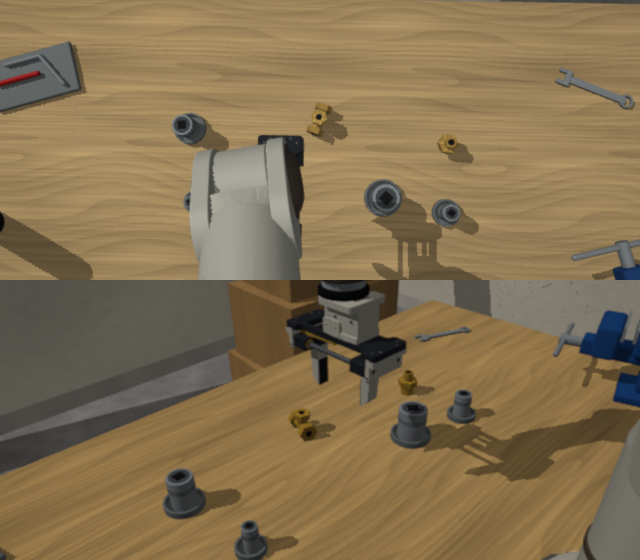

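All four sockets stand upright on their cup floors, with top heights within about 1 mm of nominal. The tee (319,118) and nipple (448,143) have not moved, and the arm is clear.

```bash
python3 -c "
from plant import r
print(r.job_done())"
```

```text
the job is handed in; nothing more can be done
None
```

All four sockets stand upright in their matching cups, placed smallest to largest and confirmed by the cameras; the brass fittings were left where they were, and the job was handed in at about 28 s.

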